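Shut and latch the bench steriliser

TASK

Shut the bench steriliser: with the fingertips push its raised lid down until it is fully closed, and then push both front latch levers, in either order, up and over centre so that they snap down over the lid. Only push, do not raise the lid further or pick anything up, and leave the bowl, the bottle and the cup where they stand.

Things in the scene. Friction and masses are not known exactly. Their poses are not given: they have to be found in the camera images.
- steriliser: Steel box 200 mm deep (its x) by 300 mm wide (its y), rim 125 mm above the worktop, 6 mm walls, fixed down. Its lid is hinged along the far (+x) rim, at its x = 100, z = 125 mm, in the underside of the lid; shut, the lid top is at z = 133 mm. Origin at the centre of its underside on the worktop; z up; its front, with panel and latches, faces -x.
- lid_lip (a point): Middle of the front edge of the lid, on its top face; turns with the lid, so its z is the lid's normal: tilted 0 = shut, 0.5 to 0.85 rad at the start, stop at 1.05. The lid is a flat steel plate, 8 mm thick, 300 mm wide, 204 mm from hinge line to this edge. Its hinge is stiff: it stays where it is left, never falls, takes 0.5 to 2.5 N down at the edge; latching does not pull it shut.
- latch_left (a joint): Over-centre latch lever at the steriliser's front left corner (its y = +105 mm), swinging in its x-z plane. Rad: 0 = open, leaning 0.6 from vertical to the front, away from the lid; 0.6 = upright; 1.8 = locked, over the lid, 1.2 from vertical. A spring snaps it to an end: past dead centre at 0.75 it flies on to 1.8 by itself. Takes about 3 N at the tip to start it, then less.
- latch_left_tip (a point): Outer end of the left latch lever, on its centre line, 80 mm from its pivot; moves with the lever. The lever is a steel rod 10 mm thick with a black rubber grip 18 mm thick on its outer half.
- latch_left_pivot (a point): Pivot of the left latch lever, fixed on the steriliser at (-113, +105, 139) mm in its frame, between two steel cheeks 30 mm apart overall that reach up to 146 mm above the worktop.
- latch_right (a joint): Over-centre latch lever at the steriliser's front right corner (its y = -105 mm), swinging in its x-z plane. Rad: 0 = open, leaning 0.6 from vertical to the front, away from the lid; 0.6 = upright; 1.8 = locked, over the lid, 1.2 from vertical. A spring snaps it to an end: past dead centre at 0.75 it flies on to 1.8 by itself. Takes about 3 N at the tip to start it, then less.
- latch_right_tip (a point): Outer end of the right latch lever, on its centre line, 80 mm from its pivot; moves with the lever. The lever is a steel rod 10 mm thick with a black rubber grip 18 mm thick on its outer half.
- latch_right_pivot (a point): Pivot of the right latch lever, fixed on the steriliser at (-113, -105, 139) mm in its frame, made like the left one.
- bowl: Loose bystander, to be left standing where it is. Steel bowl, 100 mm across and 42 mm high, in front of the steriliser. Origin at the centre of its underside.
- soap: Loose bystander, to be left standing where it is. Brown bottle with a white cap, 60 mm across and 150 mm high, to the right of the steriliser. Origin at the centre of its underside.
- cup: Loose bystander, to be left standing where it is. Terracotta-coloured cup, 72 mm across and 90 mm high, to the left of the steriliser. Origin at the centre of its underside.

How it is judged:
By the outcome, as a careful person would: the job done as asked, in the order asked, and still so for the second after the job is handed in, with the robot touching nothing.
It also fails if it takes over 51 s, if anything falls off the work surface, if the arm or the gripper's body presses on something with over 40 N, if the wrist force passes 120 N, or if a joint passes its speed limit or range.

ROBOT

A 6-joint arm with a two-finger parallel gripper is mounted at the origin on the work surface. World frame = base frame: x ahead of the robot, y to its left, z up, the work surface at z = 0. Lengths are in m, angles in rad, forces in N, time in s.
With the tool pointing down it reaches from about 0.375 to 0.9 m from the base axis. Payload 3.1 kg.
Tool frame: the origin (TCP) lies midway between the tips of the shut fingers; the grasp point (between the pads) lies 19 mm behind it; z points along the fingers, y is the line along which they close (so a half turn about z gives the same grasp; the last joint's range is limited). The gripper opens to 87 mm and grips with 3 to 60 N. Pads are 19 mm wide; open, the fingers measure 117 mm over their backs; the gripper's body (75 mm by 190 mm) begins 51 mm behind the grasp point.
Start: joints at [-1.468, 0.527, 1.433, -0, 1.181, -0.178], TCP at [0.174, -0.6, 0.188] pointing down, gripper open.
Joint ranges: [-3.08, 3.08], [-0.75, 2.2], [0.22, 2.44], [-1.43, 4.57], [0, 2.65], [-2.85, 2.85]. Speed limits (rad/s): [2.79, 2.79, 3.14, 3.14, 3.14, 3.14].

INTERFACE

Orientations are given as a unit quaternion [x, y, z, w].
In Python, from rig import get_obs, cams, job gives the robot as it stands.
- The arm moves only by the tool servo_tool, never from a script. Its argument "moves" is text: rows parted by semicolons, each of 5 numbers parted by spaces: the shift along the tool's x, y, z in m, then the turn about the tool's z in degrees, then the finger opening in m, from 0 to 0.087. In form: dx dy dz spin claw; .... A call has 1 to 10 rows; each row is the pose to reach, as a shift and turn from the pose commanded when the call began, along the tool's axes at that moment; what a row does not reach only later rows make up. A row lasts 1/12 s, in which the tool goes at most 41.7 mm and 7.16 degrees, less where a joint would pass 70% of its speed; a pose out of reach is approached as far as the arm can. A call with a gripper value outside its range is refused whole. The fingers move at their own pace and stop on an object; "grip_force" is the grip in N (left out, the last holds). Time passes only in rows, so rows that repeat a pose let the fingers close. It gives the time, the measured TCP pose, the force, the opening and the grip force at its end, in the units of the state.
- get_obs(): the state, without advancing time (a new reading comes with each control period).
- cams.camera(name): name is "side" or "top" or "wrist"; returns the picture (420x560x3 uint8, blue, green, red); there is no depth.
- cams.camera_model(name): a dict with "fx", "fy", "cx", "cy" (pixels), "R" (3x3) and "t" (3): a world point X has camera coordinates R X + t. Camera axes: x right, y down, z forward; pixel columns grow to the right and rows downward; lengths in m; the calibration is good to about 2 mm. The wrist camera is an equidistant fisheye: a pixel r from the principal point sees the ray r / f radians off the axis. A picture is of the moment at which its call begins: read the wrist's pose just before it. camera_model takes no time and is no camera call; for the wrist camera it gives the pose at the moment of the call.
- job.hand_in(): hands the job in; it is judged then, once.
The state is a dict: "time": time; "q": joint angles; "joint_velocities": joint speeds; "joint_torque": joint torques, N m; "position": TCP position; "tool_rot": TCP orientation; "ft_force": force on the tool from outside, world axes, zero at the start; "moment": the same for the moment, N m; "grip_width": finger opening in m; "grip_force": force on a finger pad.
Only numpy, scipy, OpenCV 4.12 (cv2) and the standard library are available. Lean on these libraries where they do the work, as an engineer would, in place of code of your own. Each camera call takes 0.05 s, during which the arm holds its last target. There are 200 camera calls.

## Working session

There is one attempt and no reset: what is moved stays moved. The work goes in short steps, Python scripts to look and compute and a tool call to move; the robot and the scene stay as the last step left them, time stands still between calls to the robot, and variables do not carry over. Pictures are saved under pics/ and viewed, at most 10 in all, crops included, and the job is handed in when it is done.

Besides the shell and the picture viewer there is one more tool, called by a JSON object that holds its "api" and its "payload". servo_tool: Moves the arm, as the interface text tells. Its arguments: {"type":"object","properties":{"moves":{"type":"string"},"grip_force":{"type":"number"}},"required":["moves"]}

```bash
mkdir -p pics
python3 - <<'E'
from rig import get_obs,cams
import cv2
for n in("side","top"):
    cv2.imwrite(f"pics/{n}0.png",cams.camera(n)); m=cams.camera_model(n); print(n,m)
o=get_obs();print(o["time"],o["position"],o["tool_rot"])
E
```

```text
side {'fx': 456.8325074749427, 'fy': 456.8325074749427, 'cx': 276.06105626094563, 'cy': 214.89842290127433, 'R': array([[-0.8260796 , -0.56345296,  0.01064271],
       [-0.42718988,  0.61376344, -0.66393014],
       [ 0.36756129, -0.55300561, -0.74771886]]), 't': array([0.53297913, 0.32934468, 1.03320803])}
top {'fx': 489.7547647483003, 'fy': 489.7547647483003, 'cx': 278.5158046336066, 'cy': 209.81754150395744, 'R': array([[-0.03628899, -0.99932516, -0.00568603],
       [-0.97395742,  0.03664091, -0.22375073],
       [ 0.22380807, -0.00258173, -0.97462982]]), 't': array([0.04472825, 0.63182615, 1.10131777])}
0.1 [ 0.17375855 -0.59966109  0.18700246] [ 9.90085617e-01  1.40462197e-01  1.89769163e-05 -9.17463852e-04]
```

View pics/side0.png

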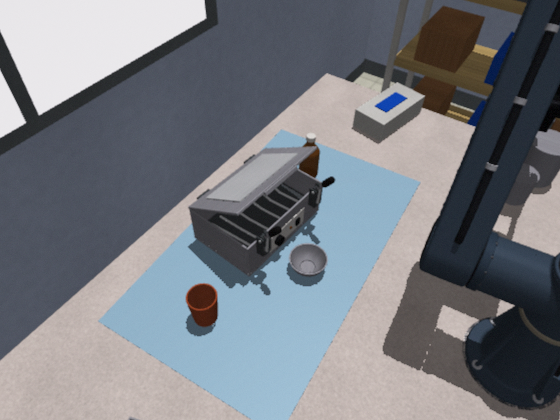

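View pics/top0.png

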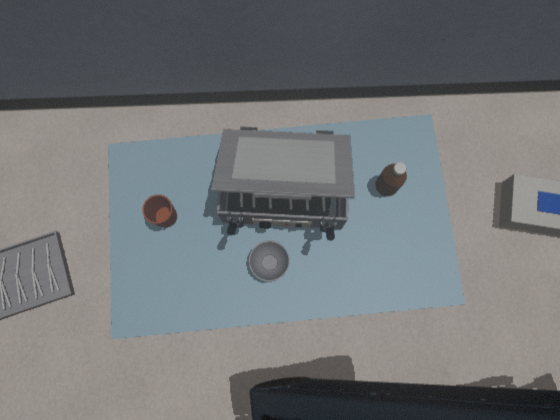

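The side view shows the steriliser with its lid up, and the bowl in front of it. In the top view the latch grips are at about (232,228) and (330,235), and the lid's front edge runs from (214,191) to (354,195). I'll enlarge both.

Run:
```python
import cv2,numpy as np
a=cv2.imread("pics/top0.png")[120:290,205:365]
b=cv2.imread("pics/side0.png")[130:290,180:350]
A=cv2.resize(a,None,fx=3.5,fy=3.5,interpolation=2)
A=cv2.convertScaleAbs(A,alpha=1.6,beta=15)
cv2.imwrite("pics/topc.png",A)
cv2.imwrite("pics/sidec.png",cv2.convertScaleAbs(cv2.resize(b,None,fx=3.5,fy=3.5,interpolation=2),alpha=1.6,beta=15))
```

```text
(no output)
```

View pics/topc.png

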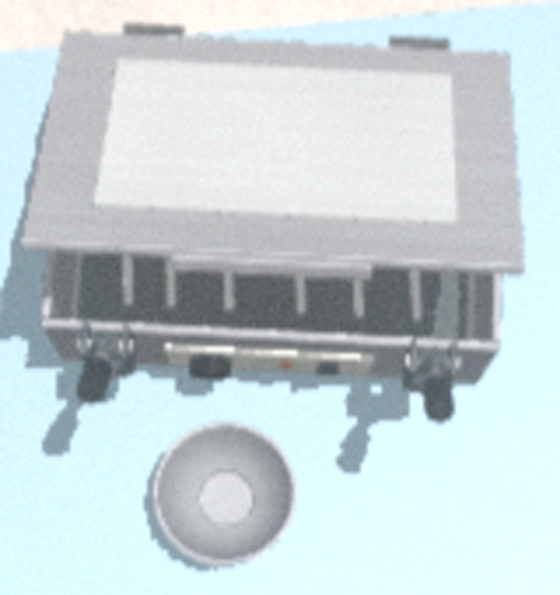

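View pics/sidec.png

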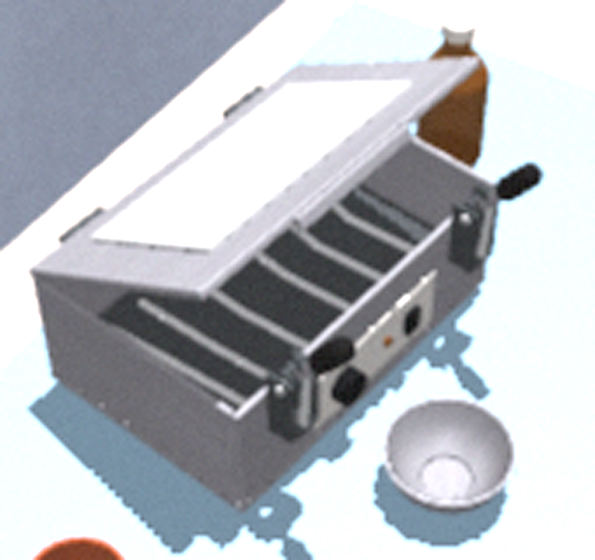

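The crops show the lid's corners, the front rim, the box's lower corners and both grip ends clearly. I'll fit the pose and lid angle from those points.

```bash
cat > h.py <<'E'
import numpy as np
from scipy.optimize import least_squares
from rig import get_obs,cams
def proj(m,X):
    c=X@m["R"].T+m["t"]; return np.c_[m["fx"]*c[:,0]/c[:,2]+m["cx"],m["fy"]*c[:,1]/c[:,2]+m["cy"]]
def lid(d,h,y,t): return [.1-d*np.cos(t)+h*np.sin(t),y,.125+d*np.sin(t)+h*np.cos(t)]
def tip(y,a,r=.08): return [-.113+r*np.sin(a-.6),y,.139+r*np.cos(a-.6)]
def W(p,L):
    c,s=np.cos(p[2]),np.sin(p[2]); L=np.array(L); return np.c_[p[0]+c*L[:,0]-s*L[:,1],p[1]+s*L[:,0]+c*L[:,1],L[:,2]]
E
python3 - <<'E'
from h import *
T=np.array([(22,243),(523,270),(65,32),(511,55),(45,320),(497,343),(94,390),(440,410)])/3.5+[205,120]
S=np.array([(240,510),(232,412),(55,378),(205,295),(478,60),(35,270),(345,350),(534,175)])/3.5+[180,130]
top,side=cams.camera_model("top"),cams.camera_model("side")
def f(p):
    t=p[3];l=[-.1,.15,.125]
    A=[lid(.204,.008,.15,t),lid(.204,.008,-.15,t),lid(0,.008,.15,t),lid(0,.008,-.15,t),l,[-.1,-.15,.125],tip(.105,0),tip(-.105,0)]
    B=[[-.1,.15,0],l,[.1,.15,0],lid(.204,.008,.15,t),lid(.204,.008,-.15,t),lid(0,.008,.15,t),tip(.105,0),tip(-.105,0)]
    return np.r_[(proj(top,W(p,A))-T),(proj(side,W(p,B))-S)].ravel()
r=least_squares(f,[.6,0,0,.6],loss="soft_l1");p=r.x
print(p);print(f(p).reshape(-1,2).round(1))
np.save("p.npy",p)
L=[[-.1,0,.133],lid(.204,.008,0,p[3]),tip(.105,0),tip(-.105,0),tip(.105,.75),tip(-.105,.75)]
print(W(p,L).round(3))
# bowl/soap/cup rough (top)
def ray(u,v,z):
    d=top["R"].T@[(u-top["cx"])/top["fx"],(v-top["cy"])/top["fy"],1];o=-top["R"].T@top["t"];return o+d*(z-o[2])/d[2]
for u,v,z in((269,261,.04),(399,168,.15),(158,210,.09)):print(ray(u,v,z).round(3))
E
```

```text
[ 0.70582724  0.00331216 -0.09377223  0.50194798]
[[ 0.3  0.1]
 [ 1.2  0.2]
 [ 0.4 -1.6]
 [ 0.2 -1.6]
 [-0.9  0.9]
 [ 1.6  1.5]
 [-0.7  0.7]
 [ 0.7  0.6]
 [-0.1  3.1]
 [ 0.4  1.4]
 [-1.4  1.4]
 [-2.1  0.1]
 [ 0.3  0.1]
 [-3.2 -1. ]
 [-0.3 -1.6]
 [-0.1 -1.6]]
[[ 0.606  0.013  0.133]
 [ 0.631  0.01   0.23 ]
 [ 0.558  0.123  0.205]
 [ 0.539 -0.086  0.205]
 [ 0.615  0.117  0.218]
 [ 0.595 -0.092  0.218]]
[0.515 0.049 0.04 ]
[ 0.702 -0.256  0.15 ]
[0.639 0.306 0.09 ]
```

{"api": "servo_tool", "payload": {"moves": "0 0 -0.04 0 0; 0.03 -0.02 -0.06 0 0; 0.06 -0.042 -0.08 0 0; 0.09 -0.064 -0.1 0 0; 0.122 -0.088 -0.1 0 0; 0.154 -0.112 -0.1 0 0; 0.186 -0.135 -0.1 0 0; 0.218 -0.158 -0.1 0 0; 0.25 -0.182 -0.1 0 0; 0.282 -0.205 -0.1 0 0"}}

```text
time: 0.93
position: [0.3882, -0.3229, 0.2876]
tool_rot: [0.99, 0.14, -0.0, -0.0]
ft_force: [0.0, -0.3, -0.5]
grip_width: 0.0284
grip_force: 0.0
```

{"api": "servo_tool", "payload": {"moves": "0.032 -0.023 0 2 0; 0.064 -0.046 0 5 0; 0.096 -0.07 0 8 0; 0.128 -0.093 0 11 0; 0.16 -0.117 0 14 0; 0.192 -0.14 0 17 0; 0.224 -0.163 0 20 0; 0.256 -0.187 0 21.5 0; 0.288 -0.21 0 21.5 0; 0.32 -0.233 0 21.5 0"}}

```text
time: 1.77
position: [0.6308, -0.0102, 0.2873]
tool_rot: [0.999, -0.047, -0.001, -0.0]
ft_force: [0.8, -1.5, 0.5]
grip_width: 0.0001
grip_force: 0.0
```

{"api": "servo_tool", "payload": {"moves": "0.024 -0.016 0 0 0; 0.024 -0.016 0 0 0; 0.024 -0.016 0 0 0"}}

```text
time: 2.02
position: [0.6559, 0.0027, 0.2865]
tool_rot: [0.999, -0.046, -0.001, 0.0]
ft_force: [-0.1, -0.9, -0.0]
grip_width: 0.0006
grip_force: 0.0
```

```bash
cat > s.py <<'E'
from h import *
import sys
from scipy.spatial.transform import Rotation as Ro
p=np.load("p.npy");o=get_obs();q=o["position"]
c,s=np.cos(p[2]),np.sin(p[2]);d=q[:2]-p[:2]
print(o["time"],"world",q.round(4),"local",np.round([c*d[0]+s*d[1],-s*d[0]+c*d[1],q[2]],4),"F",o["ft_force"].round(1))
Rm=Ro.from_quat(o["tool_rot"]).as_matrix();print("toolx yaw-ster yaw deg",np.degrees(np.arctan2(Rm[1,0],Rm[0,0])-p[2]).round(2),o["grip_width"])
if len(sys.argv)>1:
    import cv2;cv2.imwrite("pics/"+sys.argv[2],cams.camera(sys.argv[1]))
E
python3 s.py side s1.png
```

```text
2.0167 world [0.6559 0.0027 0.2865] local [-0.0496 -0.0053  0.2865] F [-0.1 -0.9 -0. ]
toolx yaw-ster yaw deg 0.15 0.0005743166109096968
```

View pics/s1.png

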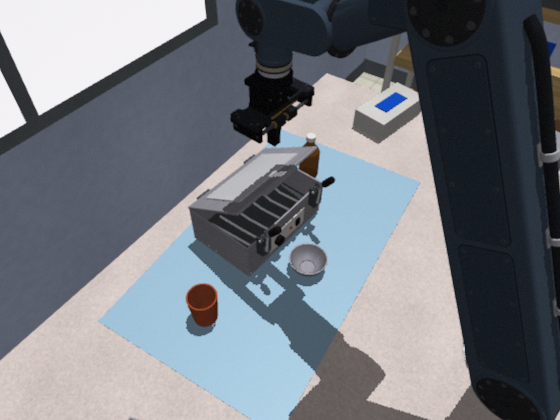

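The tool hangs over the lid, with the gripper's wide side along y and well clear of the levers. Now I push the lid down.

{"api": "servo_tool", "payload": {"moves": "0 0 0.025 0 0; 0 0 0.05 0 0; 0 0 0.062 0 0; 0 0 0.072 0 0; 0 0 0.082 0 0; 0 0 0.092 0 0; 0 0 0.102 0 0; 0 0 0.112 0 0; 0 0 0.12 0 0; 0 0 0.127 0 0"}}

```text
time: 2.9
position: [0.6557, 0.0014, 0.1603]
tool_rot: [0.999, -0.047, 0.0, 0.0]
ft_force: [-0.4, 0.9, 2.4]
grip_width: 0.0008
grip_force: 0.8
```

{"api": "servo_tool", "payload": {"moves": "0 0 0.007 0 0; 0 0 0.013 0 0; 0 0 0.019 0 0; 0 0 0.023 0 0; 0 0 0.026 0 0; 0 0 0.026 0 0"}}

```text
time: 3.4
position: [0.6553, 0.0016, 0.134]
tool_rot: [0.999, -0.047, -0.0, -0.0]
ft_force: [0.1, 0.4, -0.9]
grip_width: 0.0008
grip_force: 0.0
```

```bash
python3 s.py
```

```text
3.4 world [0.6553 0.0016 0.134 ] local [-0.0501 -0.0065  0.134 ] F [ 0.1  0.4 -0.9]
toolx yaw-ster yaw deg 0.02 0.0007831219671444251
```

{"api": "servo_tool", "payload": {"moves": "0 0 0.002 0 0; 0 0 0.003 0 0; 0 0 0.003 0 0"}}

```text
time: 3.65
position: [0.6558, 0.0015, 0.1319]
tool_rot: [0.999, -0.047, 0.0, 0.0]
ft_force: [-0.5, 0.8, 0.7]
grip_width: 0.0007
grip_force: 0.2
```

{"api": "servo_tool", "payload": {"moves": "0 0 0.001 0 0; 0 0 0.002 0 0; 0 0 0.003 0 0; 0 0 0.003 0 0"}}

```text
time: 3.98
position: [0.6556, 0.0015, 0.1287]
tool_rot: [0.999, -0.047, -0.0, -0.0]
ft_force: [-0.7, 0.4, 0.7]
grip_width: 0.0005
grip_force: 0.5
```

{"api": "servo_tool", "payload": {"moves": "0 0 0.002 0 0; 0 0 0.004 0 0; 0 0 0.006 0 0; 0 0 0.006 0 0"}}

```text
time: 4.32
position: [0.6554, 0.0015, 0.1222]
tool_rot: [0.999, -0.047, -0.0, -0.0]
ft_force: [-0.1, -0.1, 1.4]
grip_width: 0.0005
grip_force: 0.2
```

```bash
python3 s.py side s2.png
python3 - <<'E'
import cv2
a=cv2.imread("pics/s2.png")[80:290,170:380];cv2.imwrite("pics/s2c.png",cv2.convertScaleAbs(cv2.resize(a,None,fx=2.8,fy=2.8,interpolation=2),alpha=1.6,beta=15))
E
```

```text
4.3167 world [0.6554 0.0015 0.1222] local [-0.05   -0.0065  0.1222] F [-0.1 -0.1  1.4]
toolx yaw-ster yaw deg 0.02 0.00046018040526785603
```

View pics/s2c.png

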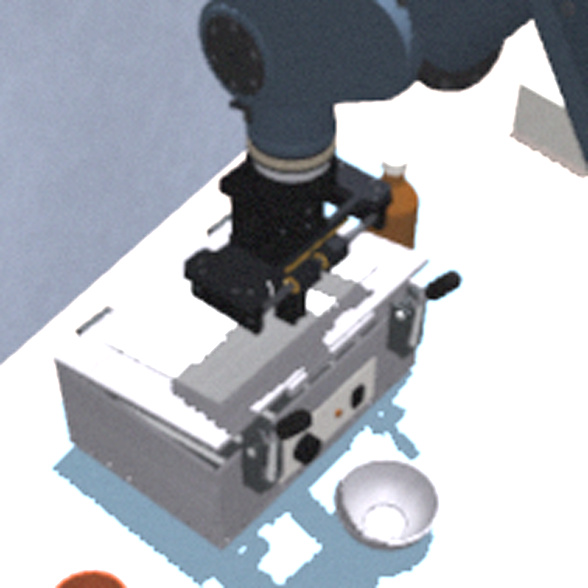

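The lid is nearly down, but a thin dark wedge from (105,395) to (220,465) may be a remaining gap. I'll compare the model's projections with this picture.

Run:
```python
from h import *
p=np.load("p.npy");m=cams.camera_model("side")
g=lambda X:((proj(m,X)-[170,80])*2.8).round(0).tolist()
print("tcp",g(get_obs()["position"][None]))
print("rim FL,FR,BL bot FL",g(W(p,[[-.1,.15,.125],[-.1,-.15,.125],[.1,.15,.125],[-.1,.15,0]])))
for t in(0,.03,.06,.1,.14):print(t,g(W(p,[lid(.204,h,y,t) for y in(.15,-.15) for h in(.008,0)])))
```

```text
tcp [[288.0, 344.0]]
rim FL,FR,BL bot FL [[215.0, 474.0], [424.0, 284.0], [51.0, 360.0], [220.0, 557.0]]
0 [[218.0, 470.0], [218.0, 476.0], [428.0, 280.0], [427.0, 286.0]]
0.03 [[217.0, 466.0], [218.0, 472.0], [428.0, 275.0], [427.0, 281.0]]
0.06 [[217.0, 461.0], [217.0, 467.0], [428.0, 270.0], [428.0, 276.0]]
0.1 [[215.0, 454.0], [216.0, 461.0], [428.0, 263.0], [428.0, 270.0]]
0.14 [[214.0, 447.0], [215.0, 454.0], [428.0, 256.0], [428.0, 263.0]]
```

Run:
```python
import cv2
a=cv2.imread("pics/s2.png")[170:290,180:330];cv2.imwrite("pics/s2d.png",cv2.resize(a,None,fx=5,fy=5,interpolation=2))
```

```text
(no output)
```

View pics/s2d.png

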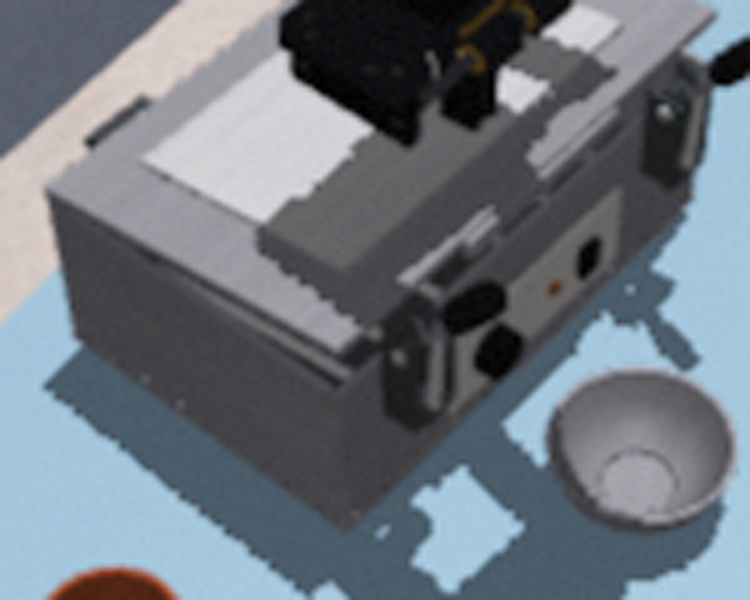

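The lid is still about 0.08 to 0.1 rad open. The visible fingertip also sits about 20 mm above the reported TCP, so I'll go by force and keep pushing.

{"api": "servo_tool", "payload": {"moves": "0 0 0.002 0 0; 0 0 0.004 0 0; 0 0 0.006 0 0; 0 0 0.008 0 0; 0 0 0.008 0 0"}}

```text
time: 4.78
position: [0.6555, 0.0016, 0.1142]
tool_rot: [0.999, -0.047, -0.0, -0.0]
ft_force: [-0.0, -0.6, -0.6]
grip_width: 0.0004
grip_force: 0.1
```

{"api": "servo_tool", "payload": {"moves": "0 0 0.001 0 0; 0 0 0.002 0 0; 0 0 0.003 0 0; 0 0 0.004 0 0; 0 0 0.004 0 0"}}

```text
time: 5.2
position: [0.6556, 0.0015, 0.1106]
tool_rot: [0.999, -0.047, -0.0, -0.0]
ft_force: [-0.4, -0.0, 0.4]
grip_width: 0.0003
grip_force: 0.3
```

{"api": "servo_tool", "payload": {"moves": "0 0 0.001 0 0; 0 0 0.002 0 0; 0 0 0.003 0 0; 0 0 0.003 0 0"}}

```text
time: 5.53
position: [0.6556, 0.0015, 0.1076]
tool_rot: [0.999, -0.047, -0.0, -0.0]
ft_force: [-0.5, 0.4, 0.5]
grip_width: 0.0009
grip_force: 0.3
```

```bash
python3 s.py side s3.png
python3 - <<'E'
import cv2
a=cv2.imread("pics/s3.png")[170:290,180:330];cv2.imwrite("pics/s3d.png",cv2.resize(a,None,fx=5,fy=5,interpolation=2))
E
```

```text
5.5333 world [0.6556 0.0015 0.1076] local [-0.0498 -0.0065  0.1076] F [-0.5  0.4  0.5]
toolx yaw-ster yaw deg 0.02 0.0009162912740591548
```

View pics/s3d.png

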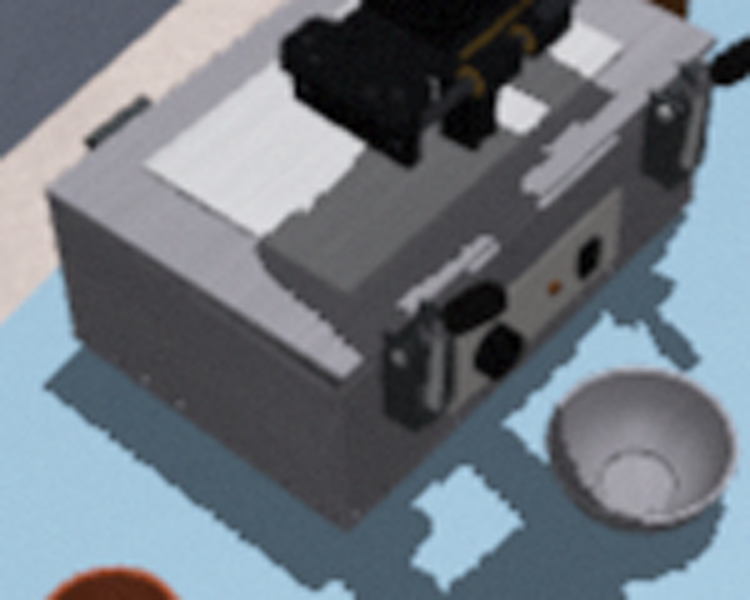

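The lid now looks closed or nearly so. I'll press until the force rises to confirm it.

{"api": "servo_tool", "payload": {"moves": "0 0 0.001 0 0; 0 0 0.002 0 0; 0 0 0.002 0 0; 0 0 0.002 0 0"}}

```text
time: 5.92
position: [0.6558, 0.0015, 0.1057]
tool_rot: [0.999, -0.047, 0.0, 0.0]
ft_force: [0.1, -0.1, 0.5]
grip_width: 0.0004
grip_force: 0.1
```

{"api": "servo_tool", "payload": {"moves": "0 0 0.001 0 0; 0 0 0.002 0 0; 0 0 0.002 0 0; 0 0 0.002 0 0"}}

```text
time: 6.25
position: [0.6557, 0.0015, 0.1037]
tool_rot: [0.999, -0.047, -0.0, -0.0]
ft_force: [0.1, 0.2, -0.1]
grip_width: 0.0004
grip_force: 0.1
```

{"api": "servo_tool", "payload": {"moves": "0 0 0.001 0 0; 0 0 0.002 0 0; 0 0 0.003 0 0; 0 0 0.003 0 0"}}

```text
time: 6.58
position: [0.6555, 0.0015, 0.1006]
tool_rot: [0.999, -0.047, -0.0, -0.0]
ft_force: [0.2, 0.8, 0.1]
grip_width: 0.0004
grip_force: 0.1
```

```bash
python3 s.py side s4.png
python3 - <<'E'
import cv2,numpy as np
a,b=[cv2.imread(f"pics/{n}.png") for n in("s3","s4")]
A=np.hstack([x[180:270,185:265] for x in(a,b)]);cv2.imwrite("pics/s4d.png",cv2.resize(A,None,fx=5,fy=5,interpolation=2))
E
```

```text
6.5833 world [0.6555 0.0015 0.1006] local [-0.0499 -0.0065  0.1006] F [0.2 0.8 0.1]
toolx yaw-ster yaw deg 0.02 0.0004081173057343034
```

View pics/s4d.png

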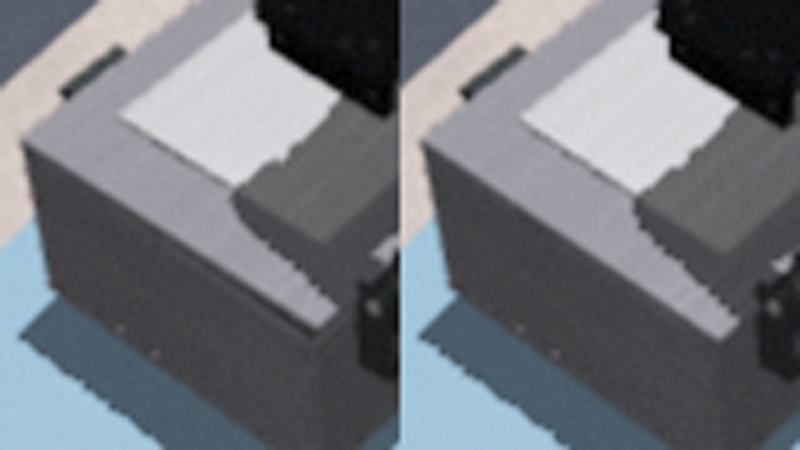

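Left to right, the wedge under the lid's edge closed. I'll keep pressing for a firm stop.

{"api": "servo_tool", "payload": {"moves": "0 0 0.001 0 0; 0 0 0.002 0 0; 0 0 0.003 0 0; 0 0 0.003 0 0"}}

```text
time: 6.97
position: [0.6557, 0.0015, 0.0987]
tool_rot: [0.999, -0.047, 0.0, 0.0]
ft_force: [-2.4, -0.7, 5.5]
grip_width: 0.0004
grip_force: 2.6
```

```bash
python3 s.py side s5.png
python3 - <<'E'
from h import *
import cv2
m=cams.camera_model("side")
print("s1 tcp",proj(m,np.array([[.6559,.0027,.2865],[.6559,.0027,.3115]])))
a=cv2.imread("pics/s1.png").max(2)
for v in range(120,156,2):print(v,a[v,262:290:2])
i=[cv2.imread(f"pics/s{k}.png").astype(int).mean(2) for k in(2,3,4,5)]
for x in i: print([int(x[v,238:243].mean()) for v in range(225,250)])
E
```

```text
6.9667 world [0.6557 0.0015 0.0987] local [-0.0497 -0.0065  0.0987] F [-2.4 -0.7  5.5]
toolx yaw-ster yaw deg 0.02 0.0003726864498143122
s1 tcp [[272.90266218 154.73642381]
 [272.96277339 146.36315445]]
120 [ 18  16  17  15  17  15  16  16  18  18  14  16 106  63]
122 [ 20  18  17  17  14  66  73  26  17  14  15  18 166 209]
124 [ 18  13  14  19  26  38  40  64  18  15  14 132 214 211]
126 [ 21  21  11  22  38  38  39  63  14  18 176 213 214 212]
128 [ 26 154  38  40  35  23  27  24  13  34 214 216 217 214]
130 [ 88  59  39  32  14   5   9  13   9 107 214 211 211 216]
132 [ 26  37  51  12  10  12   9  12  10 147 219 216 217 214]
134 [ 25 137 173   8  11  10   5  13   7 155 217 216 217 217]
136 [139 210 190   7   5   4   7  11  10 167 216 218 216 217]
138 [141 212 195   6   4  11   3   4   9 169 216 215 217 217]
140 [119 211 193   6  12   8   6  11  14 169 217 218 215 216]
142 [188 212 207  90  12   8   4  11  10 183 217 217 217 216]
144 [214 216 208 217 181  30   4  80 202 218 216 217 218 217]
146 [216 202 217 216 217 209 156 206 218 217 218 218 216 217]
148 [204 189 161 170 171 154 161 164 164 157 151 152 157 147]
150 [158 144 143 143 146 145 148 147 145 146 150 150 148 152]
152 [145 145 147 148 145 149 147 147 148 150 150 150 152 153]
154 [179 179 181 182 185 186 188 187 189 190 195 191 191 192]
[91, 100, 137, 158, 161, 159, 160, 162, 161, 158, 139, 107, 82, 84, 98, 93, 74, 62, 65, 72, 72, 69, 69, 68, 69]
[73, 72, 73, 81, 84, 107, 130, 155, 163, 164, 163, 163, 165, 161, 146, 116, 83, 67, 67, 72, 73, 70, 68, 69, 69]
[83, 76, 73, 73, 72, 73, 93, 127, 139, 152, 163, 166, 165, 165, 165, 163, 148, 120, 92, 76, 71, 69, 68, 69, 69]
[86, 78, 74, 73, 73, 81, 86, 109, 132, 151, 163, 166, 166, 167, 166, 166, 158, 134, 107, 81, 72, 69, 69, 70, 69]
```

The tip is consistently about 33 mm above the reported TCP, and the force now reads 5.5 N. I'll press a little harder to seat the lid and check how low the gripper body hangs.

{"api": "servo_tool", "payload": {"moves": "0 0 0.001 0 0; 0 0 0.002 0 0; 0 0 0.003 0 0; 0 0 0.003 0 0"}}

```text
time: 7.35
position: [0.6558, 0.0015, 0.0986]
tool_rot: [0.999, -0.047, 0.001, 0.0]
ft_force: [-6.8, -0.9, 17.5]
grip_width: 0.0004
grip_force: 8.9
```

```bash
python3 s.py side s6.png
python3 - <<'E'
from h import *
import cv2
m=cams.camera_model("side");p=np.load("p.npy")
for z in(.16,.18,.2,.22):print(z,proj(m,W(p,[[-.05+a,.0885,z] for a in(-.0375,.0375)])).round(1).tolist())
for z in(.1076,.13,.14):print(proj(m,W(p,[[-.05,-.0065,z]])))
i=[cv2.imread(f"pics/s{k}.png").astype(int).mean(2) for k in(5,6)]
for x in i: print([int(x[v,238:243].mean()) for v in range(238,250)])
E
```

```text
7.35 world [0.6558 0.0015 0.0986] local [-0.0496 -0.0065  0.0986] F [-6.8 -0.9 17.5]
toolx yaw-ster yaw deg 0.04 0.0003843360121817996
0.16 [[259.5, 221.8], [236.5, 206.8]]
0.18 [[259.4, 216.2], [236.0, 201.2]]
0.2 [[259.2, 210.5], [235.5, 195.5]]
0.22 [[259.1, 204.6], [235.1, 189.6]]
[[272.92911623 206.79587692]]
[[272.97711553 200.9036254 ]]
[[272.99898802 198.21862402]]
[167, 166, 166, 158, 134, 107, 81, 72, 69, 69, 70, 69]
[167, 166, 166, 158, 136, 106, 82, 71, 70, 69, 68, 69]
```

The lid is firmly shut: 17.5 N with no further travel. The whole tool sits about 34 mm above the reported z, so the body clearance is fine. Next is the left latch.

{"api": "servo_tool", "payload": {"moves": "0 0 -0.04 0 0; 0 0 -0.08 0 0; 0 0 -0.12 0 0; 0 0 -0.15 0 0; -0.03 -0.022 -0.15 0 0; -0.06 -0.045 -0.15 0 0; -0.09 -0.067 -0.15 0 0; -0.12 -0.09 -0.15 0 0; -0.15 -0.111 -0.15 0 0; -0.15 -0.111 -0.15 0 0"}}

```text
time: 8.23
position: [0.5099, 0.1299, 0.2445]
tool_rot: [0.999, -0.045, -0.003, -0.001]
ft_force: [-0.3, -0.6, -0.4]
grip_width: 0.0
grip_force: 0.0
```

{"api": "servo_tool", "payload": {"moves": "0 0 0.03 0 0; 0 0 0.06 0 0; 0 0 0.08 0 0; 0 0 0.095 0 0; 0 0 0.095 0 0"}}

```text
time: 8.65
position: [0.5145, 0.1257, 0.1467]
tool_rot: [0.999, -0.047, -0.003, 0.0]
ft_force: [-0.6, -0.2, 0.8]
grip_width: 0.0007
grip_force: 0.0
```

```bash
python3 s.py side s7.png; python3 s.py top t7.png;python3 - <<'E'
import cv2,numpy as np
a=cv2.imread("pics/s7.png")[130:270,190:340];b=cv2.imread("pics/t7.png")[130:270,190:340]
cv2.imwrite("pics/c7.png",cv2.convertScaleAbs(cv2.resize(np.hstack([a,b]),None,fx=2.6,fy=2.6,interpolation=2),alpha=1.5,beta=15))
E
```

```text
8.65 world [0.5145 0.1257 0.1467] local [-0.202   0.1039  0.1467] F [-0.6 -0.2  0.8]
toolx yaw-ster yaw deg 0.01 0.0007373495103907302
8.7 world [0.5158 0.1257 0.1484] local [-0.2006  0.1041  0.1484] F [0.1 0.2 0.2]
toolx yaw-ster yaw deg 0.01 0.0003812995007689797
```

View pics/c7.png

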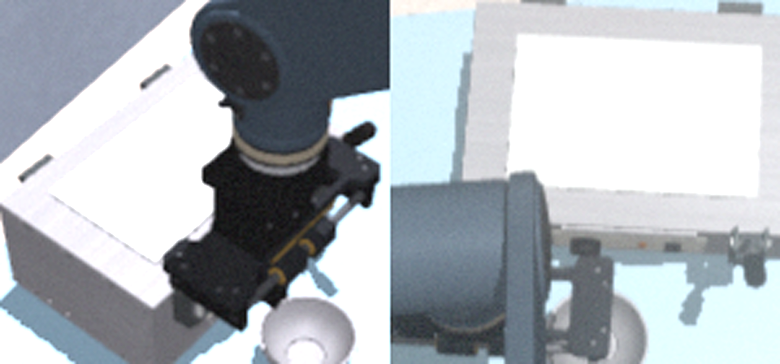

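The lid looks fully shut, but the gripper body hides the left latch in both views. A quick check of the tool's x against the top view before I push.

Run:
```python
from h import *
m=cams.camera_model("top");p=np.load("p.npy")
for z in(.25,.29):print(z,proj(m,W(p,[[-.2+a,.009,z] for a in(-.0375,.0375)])).round(1).tolist())
```

```text
0.25 [[274.3, 270.4], [276.5, 232.9]]
0.29 [[274.0, 268.3], [276.3, 229.2]]
```

{"api": "servo_tool", "payload": {"moves": "0.01 0 0 0 0; 0.02 0 0 0 0; 0.03 0 0 0 0; 0.04 0 0 0 0"}}

```text
time: 9.08
position: [0.553, 0.1237, 0.1508]
tool_rot: [0.999, -0.047, -0.005, -0.001]
ft_force: [-8.9, 4.5, 6.3]
grip_width: 0.0001
grip_force: 4.5
```

Contact, but the upward force (+6 N) suggests the fingertip is riding on the end of the lever. I'll back off, go lower and retry.

{"api": "servo_tool", "payload": {"moves": "-0.02 0 0 0 0; -0.04 0 0 0 0; -0.045 0 0.01 0 0; -0.045 0 0.02 0 0; -0.045 0 0.02 0 0; -0.035 0 0.02 0 0; -0.025 0 0.02 0 0; -0.015 0 0.02 0 0; -0.008 0 0.02 0 0; 0 0 0.02 0 0"}}

```text
time: 9.92
position: [0.5532, 0.1235, 0.13]
tool_rot: [0.999, -0.047, -0.005, -0.001]
ft_force: [-6.4, 2.7, 3.7]
grip_width: 0.0007
grip_force: 3.4
```

```bash
python3 s.py
```

```text
9.9167 world [0.5532 0.1235 0.13  ] local [-0.1632  0.1054  0.13  ] F [-6.4  2.7  3.7]
toolx yaw-ster yaw deg 0.01 0.0007350382408132581
```

The upward pull is just friction from the rising lever tip, so the contact is right. I'll push on through.

{"api": "servo_tool", "payload": {"moves": "0.008 0 -0.003 0 0; 0.016 0 -0.006 0 0; 0.024 0 -0.01 0 0; 0.032 0 -0.013 0 0; 0.04 0 -0.015 0 0"}}

```text
time: 10.33
position: [0.5981, 0.1182, 0.1453]
tool_rot: [0.999, -0.047, 0.001, 0.0]
ft_force: [0.6, 0.7, -0.0]
grip_width: 0.0007
grip_force: 0.0
```

{"api": "servo_tool", "payload": {"moves": "0.008 0 0 0 0; 0.016 0 0 0 0; 0.022 0 0 0 0; 0.022 0 0 0 0"}}

```text
time: 10.67
position: [0.6205, 0.1159, 0.145]
tool_rot: [0.999, -0.047, 0.001, 0.0]
ft_force: [-0.5, -0.4, 0.4]
grip_width: 0.0003
grip_force: 0.0
```

```bash
python3 s.py
```

```text
10.6667 world [0.6205 0.1159 0.145 ] local [-0.0955  0.1041  0.145 ] F [-0.5 -0.4  0.4]
toolx yaw-ster yaw deg -0.01 0.00033913289412197147
```

The force dropped to zero midway, so the left latch has probably snapped over. On to the right one.

{"api": "servo_tool", "payload": {"moves": "-0.01 0 -0.03 0 0; -0.02 0 -0.06 0 0; -0.03 0.025 -0.08 0 0; -0.045 0.058 -0.08 0 0; -0.06 0.09 -0.08 0 0; -0.075 0.12 -0.08 0 0; -0.09 0.15 -0.08 0 0; -0.105 0.18 -0.08 0 0; -0.108 0.209 -0.08 0 0; -0.108 0.209 -0.08 0 0"}}

```text
time: 11.5
position: [0.49, -0.0858, 0.2251]
tool_rot: [0.999, -0.049, 0.0, 0.001]
ft_force: [-0.1, 0.8, -0.3]
grip_width: 0.0008
grip_force: 0.0
```

{"api": "servo_tool", "payload": {"moves": "0 0 0.03 0 0; 0 0 0.06 0 0; 0 0 0.085 0 0; 0 0 0.085 0 0"}}

```text
time: 11.83
position: [0.4876, -0.0797, 0.1359]
tool_rot: [0.999, -0.047, -0.005, -0.002]
ft_force: [0.2, 1.2, -0.6]
grip_width: 0.0004
grip_force: 0.0
```

```bash
python3 s.py side s8.png; python3 s.py top t8.png
```

```text
11.8333 world [ 0.4876 -0.0797  0.1359] local [-0.2095 -0.1031  0.1359] F [ 0.2  1.2 -0.6]
toolx yaw-ster yaw deg 0.0 0.00039586843822242846
11.8833 world [ 0.4892 -0.0803  0.138 ] local [-0.2078 -0.1035  0.138 ] F [-0.4  0.1  0.1]
toolx yaw-ster yaw deg 0.03 0.000730367976846071
```

{"api": "servo_tool", "payload": {"moves": "0.015 0 0 0 0; 0.03 0 0 0 0; 0.04 0 0 0 0; 0.05 0 -0.002 0 0; 0.058 0 -0.005 0 0; 0.066 0 -0.008 0 0; 0.074 0 -0.01 0 0; 0.082 0 -0.01 0 0; 0.09 0 -0.01 0 0; 0.098 0 -0.01 0 0"}}

```text
time: 12.77
position: [0.5909, -0.0913, 0.1504]
tool_rot: [0.999, -0.047, 0.001, 0.001]
ft_force: [0.9, 0.3, -0.3]
grip_width: 0.0008
grip_force: 0.0
```

{"api": "servo_tool", "payload": {"moves": "0.008 0 0 0 0; 0.016 0 0 0 0; 0.016 0 0 0 0; -0.01 0 -0.03 0 0; -0.03 0 -0.06 0 0; -0.06 0 -0.1 0 0; -0.1 0 -0.1 0 0; -0.14 0 -0.1 0 0; -0.16 0 -0.1 0 0; -0.16 0 -0.1 0 0"}}

```text
time: 13.6
position: [0.4236, -0.0738, 0.2497]
tool_rot: [0.999, -0.047, -0.002, -0.001]
ft_force: [0.0, -0.2, 0.0]
grip_width: 0.0007
grip_force: 0.0
```

```bash
python3 s.py side s9.png; python3 s.py top t9.png;python3 - <<'E'
import cv2,numpy as np
a=cv2.imread("pics/s9.png")[120:330,170:350];b=cv2.imread("pics/t9.png")[120:330,140:420]
cv2.imwrite("pics/c9.png",cv2.convertScaleAbs(cv2.resize(np.hstack([a,b]),None,fx=1.73,fy=1.73,interpolation=2),alpha=1.5,beta=15))
E
```

```text
13.6 world [ 0.4236 -0.0738  0.2497] local [-0.2737 -0.1032  0.2497] F [ 0.  -0.2  0. ]
toolx yaw-ster yaw deg -0.01 0.0007058529427718828
13.65 world [ 0.4271 -0.0751  0.2501] local [-0.2701 -0.1041  0.2501] F [ 0.5 -0.6  0.2]
toolx yaw-ster yaw deg -0.03 0.0008119821693067546
```

{"api": "servo_tool", "payload": {"moves": "-0.03 0 0 0 0; -0.03 0 0 0 0"}}

```text
time: 13.87
position: [0.3964, -0.0718, 0.2491]
tool_rot: [0.999, -0.047, -0.003, -0.001]
ft_force: [-0.8, 1.8, -1.4]
grip_width: 0.0005
grip_force: 0.0
```

I've used all ten picture views, so I'll verify numerically: darkness at the projected grip positions for open and locked, the lid edge profile, and the bystanders against the first pictures.

Run:
```python
from h import *
import cv2
p=np.load("p.npy")
for c,a0,a9 in(("top","top0","t9"),("side","side0","s9")):
    m=cams.camera_model(c);i0,i9=[cv2.imread(f"pics/{a}.png").mean(2) for a in(a0,a9)]
    for y in(.105,-.105):
        for a in(0,.6,1.8):
            P=proj(m,W(p,[tip(y,a,r) for r in(.05,.06,.07)])).round().astype(int)
            print(c,y,a,P[1],"before",[int(i0[v,u]) for u,v in P],"after",[int(i9[v,u]) for u,v in P])
    d=np.abs(i9-i0)
    for n,X in(("bowl",[.515,.049,.03]),("soap",[.702,-.256,.1]),("cup",[.639,.306,.05])):
        u,v=proj(m,np.array([X]))[0].astype(int);print(c,n,(u,v),"px changed>25:",int((d[v-22:v+22,u-22:u+22]>25).sum()))
x=cv2.imread("pics/s9.png").mean(2);print([int(x[v,238:243].mean()) for v in range(238,250)])
print(get_obs()["time"])
```

```text
top 0.105 0 [232 228] before [46, 49, 49] after [66, 90, 95]
top 0.105 0.6 [233 212] before [115, 113, 71] after [120, 99, 98]
top 0.105 1.8 [237 191] before [52, 96, 113] after [59, 61, 61]
top -0.105 0 [331 234] before [53, 52, 53] after [73, 75, 75]
top -0.105 0.6 [332 217] before [121, 112, 84] after [123, 141, 140]
top -0.105 1.8 [331 196] before [77, 92, 113] after [63, 64, 63]
top bowl (np.int64(268), np.int64(261)) px changed>25: 180
top soap (np.int64(394), np.int64(174)) px changed>25: 0
top cup (np.int64(161), np.int64(213)) px changed>25: 0
side 0.105 0 [274 231] before [7, 11, 14] after [58, 57, 56]
side 0.105 0.6 [263 220] before [31, 28, 30] after [148, 133, 195]
side 0.105 1.8 [245 219] before [28, 31, 47] after [17, 18, 20]
side -0.105 0 [328 181] before [6, 9, 16] after [174, 175, 175]
side -0.105 0.6 [317 172] before [157, 92, 138] after [157, 93, 139]
side -0.105 1.8 [299 173] before [60, 58, 66] after [17, 18, 15]
side bowl (np.int64(307), np.int64(261)) px changed>25: 103
side soap (np.int64(309), np.int64(149)) px changed>25: 376
side cup (np.int64(204), np.int64(305)) px changed>25: 3
[150, 150, 150, 142, 121, 95, 72, 63, 61, 60, 60, 62]
13.8667
```

Run:
```python
import cv2
for a,b,u,v in(("top0","t9",268,261),("side0","s9",307,261)):
    A,B=cv2.imread(f"pics/{a}.png"),cv2.imread(f"pics/{b}.png")
    r=cv2.matchTemplate(B[v-40:v+40,u-40:u+40],A[v-22:v+22,u-22:u+22],cv2.TM_CCOEFF_NORMED);print(cv2.minMaxLoc(r)[1::2],"expect (18,18)")
from rig import job
print(job.hand_in())
```

```text
(0.5397101640701294, (18, 18)) expect (18,18)
(0.8888731598854065, (18, 18)) expect (18,18)
the job is handed in; nothing more can be done
None
```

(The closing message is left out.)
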